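# Eraser off the nightstand edge into the divider box

## Task

Slide the rubber eraser along the nightstand's top and push it off the front edge, so that it drops into the clear acrylic divider box in the open drawer below. Do not lift the eraser off the top, and leave the ring dish, the balm tin and the divider box where they are.

Things in the scene. Friction and masses are not known exactly. Their poses are not given: they have to be found in the camera images.
- eraser_center (a point): Centre of the rubber eraser: off-white block, 30 mm (own x) by 60 mm (own y) by 14 mm high, about 30 g, with a grey card sleeve. Lies loose and flat on the nightstand top (level surface at z = 0) between dish and tin, long side within 0.3 rad of the front edge's direction, centre 35 to 75 mm behind that edge and within 15 mm of straight behind the middle of the divider box.
- divider_box: Clear open box, 0.45 kg, loose in the half-open drawer. Origin: centre of its underside, at z = -0.14. Own x: away from robot, square to the nightstand's front edge; y along the edge; z up. 150 (x) by 130 (y) by 65 mm high, walls 4 mm; divider 44 mm high at x = -35 mm. The top's straight front edge lies at x = +85 mm in this frame, the top beyond it; pill tray and cuff case stand beside the box.
- ring_dish: Pink ceramic ring dish, round, 84 mm across the rim, 24 mm high, origin at the centre of its underside; loose on the nightstand's top to one side of the eraser. To be left alone.
- balm_tin: Round flat closed aluminium tin, 54 mm across, 18 mm high, origin at the centre of its underside; loose on the nightstand's top on the other side of the eraser. To be left alone.
Things that resemble listed ones, but are neither listed nor needed, are in the scene too. Of the things like the part that bears eraser_center, leave any that is yellow; of the rest the larger one is meant.

How it is judged:
By the outcome, as a careful person would: the job done as asked, in the order asked, and still so for the second after the job is handed in, with the robot touching nothing.
It also fails if it takes over 29 s, if anything falls off the work surface, if the arm or the gripper's body presses on something with over 40 N, if the wrist force passes 120 N, or if a joint passes its speed limit or range.

## Robot

A 6-joint arm with a two-finger parallel gripper is mounted at the origin on the work surface. World frame = base frame: x ahead of the robot, y to its left, z up, the work surface at z = 0. Lengths are in m, angles in rad, forces in N, time in s.
With the tool pointing down it reaches from about 0.35 to 0.775 m from the base axis. Payload 7.3 kg.
Tool frame: the origin (TCP) lies on the centre line of the jaws, within the pads' length; the fingertips stand 11 mm ahead of it and the grasp point (between the pads) lies 8 mm behind it; y points along the fingers, z is the direction in which the jaws open and shut, and the axes are right-handed (so a half turn about y gives the same grasp; the last joint's range is limited). The gripper opens to 92 mm and grips with 3 to 60 N. Pads are 19 mm wide; open, the fingers measure 130 mm over their backs; the gripper's body (75 mm by 190 mm) begins 47 mm behind the grasp point.
Start: joints at [1.175, 0.342, 1.524, -0, 1.275, -0.146], TCP at [0.13, 0.509, 0.238] pointing down, gripper open.
Joint ranges: [-2.53, 2.53], [-0.77, 2.02], [0.04, 2.7], [-1, 4.14], [0.28, 2.66], [-3.11, 3.11]. Speed limits (rad/s): [2.57, 2.57, 3.14, 3.14, 3.14, 3.14].

## Interface

Orientations are given as [roll, pitch, yaw] about the fixed x, y, z axes, in that order (R = Rz(yaw) Ry(pitch) Rx(roll)).
In Python, from cell import robot, cams gives the robot as it stands.
- The arm moves only by the tool apply_moves, never from a script. Its argument "plan" is a list of rows, each a list of 7 numbers: the shift along the tool's x, y, z in m, then the turn, a rotation vector about the tool's x, y, z in degrees, then the gripper command: -1 is fully open, 1 is shut, values between are in proportion. A call has exactly 5 rows; each row is the pose to reach, as a shift and turn from the pose commanded when the call began, along the tool's axes at that moment; what a row does not reach only later rows make up. A row lasts 1/8 s, in which the tool goes at most 62.5 mm and 10.7 degrees, less where a joint would pass 70% of its speed; a pose out of reach is approached as far as the arm can. A call with a gripper value outside its range is refused whole. The fingers move at their own pace and stop on an object; "squeeze" is the grip in N (left out, the last holds). Time passes only in rows, so rows that repeat a pose let the fingers close, or fill a call up. It gives the time, the measured TCP pose, the force and the opening at its end, in the units of the state.
- robot.observe(): the state, without advancing time (a new reading comes with each control period).
- cams.read_camera(name): name is "scene" or "side" or "wrist"; returns the picture (384x512x3 uint8, blue, green, red); there is no depth.
- cams.calibration(name): a dict with "fx", "fy", "cx", "cy" (pixels), "extrinsics" (4x4, takes a point from world to camera coordinates); the wrist camera has in their place "T_tool_cam" (4x4, takes a point from camera to tool coordinates, whose origin is the TCP and whose axes are the tool frame's). Camera axes: x right, y up, looking along -z (the intrinsics and any distortion apply to the point x, -y, -z); pixel columns grow to the right and rows downward; lengths in m; the calibration is good to about 2 mm. The wrist camera is an equidistant fisheye: a pixel r from the principal point sees the ray r / f radians off the axis. A picture is of the moment at which its call begins: read the wrist's pose just before it. calibration takes no time and is no camera call.
- robot.hand_in(): hands the job in, once; it reports no verdict.
The state is a dict: "time": time; "qpos": joint angles; "qvel": joint speeds; "joint_efforts": joint torques, N m; "tool_pos": TCP position; "tool_rot": TCP orientation; "contact_force": force on the tool from outside, world axes, zero at the start; "torque": the same for the moment, N m; "opening": finger opening in m.
Only numpy, scipy, OpenCV 4.12 (cv2) and the standard library are available. Lean on these libraries where they do the work, as an engineer would, in place of code of your own. Each camera call takes 0.05 s, during which the arm holds its last target. There are 200 camera calls.

## Working session

There is one attempt and no reset: what is moved stays moved. The work goes in short steps, Python scripts to look and compute and a tool call to move; the robot and the scene stay as the last step left them, time stands still between calls to the robot, and variables do not carry over. Pictures are saved under pics/ and viewed, about 8 in all and at most 12, crops included, and the job is handed in when it is done.

Besides the shell and the picture viewer there is one more tool, called after ">>>" in YAML: its name, and indented under it one key for each argument. apply_moves: Moves the arm, as the interface text tells. Its arguments: {"type":"object","properties":{"plan":{"type":"array","items":{"type":"array","items":{"type":"number"}}},"squeeze":{"type":"number"}},"required":["plan"]}

```bash
mkdir -p pics; ls; python3 - <<'E'
from cell import robot,cams
import cv2,numpy as np
s=robot.observe();print(s)
for n in("scene","side"):
    cv2.imwrite(f"pics/{n}0.png",cams.read_camera(n)); print(n,cams.calibration(n))
cv2.imwrite("pics/wrist0.png",cams.read_camera("wrist"));print(cams.calibration("wrist"))
E
```

```text
pics
{'time': 0.0, 'qpos': array([ 1.17495888e+00,  3.42766208e-01,  1.52506296e+00, -3.71310390e-05,
        1.27543620e+00, -1.46011211e-01]), 'qvel': array([-0.00080722,  0.00013453,  0.00119387, -0.00066933,  0.00146553,
       -0.00123531]), 'joint_efforts': array([ 2.13301231e-03, -4.31249821e+01, -2.44223750e+01,  7.18952995e-02,
        5.58874710e-02, -1.19446186e-04]), 'tool_pos': array([0.1296282 , 0.50830733, 0.23700637]), 'tool_rot': array([-1.57245641e+00,  2.08240764e-04, -2.49815571e-01]), 'contact_force': array([0.35941917, 0.39972662, 0.13249538]), 'torque': array([0.02594389, 0.04533487, 0.00758541]), 'opening': 0.09151262990760324}
scene {'fx': 497.9786490340259, 'fy': 497.9786490340259, 'cx': 257.5701102862331, 'cy': 186.43645592905688, 'extrinsics': array([[-0.08776866,  0.99613459, -0.00354192,  0.03043615],
       [-0.67325127, -0.05669829,  0.73723675,  0.44807693],
       [ 0.73418621,  0.06709088,  0.67562521, -1.34063213],
       [ 0.        ,  0.        ,  0.        ,  1.        ]])}
side {'fx': 361.3623867664598, 'fy': 361.3623867664598, 'cx': 258.45694978438934, 'cy': 188.91793681147809, 'extrinsics': array([[-0.8678471 , -0.49651154,  0.01782427,  0.5311849 ],
       [ 0.38689033, -0.6528633 ,  0.65121838, -0.21000365],
       [-0.31170063,  0.57205402,  0.75868104, -0.45133641],
       [ 0.        ,  0.        ,  0.        ,  1.        ]])}
{'fx': 297.3186396354542, 'fy': 297.3186396354542, 'cx': 258.0883165750711, 'cy': 187.92602124825942, 'T_tool_cam': array([[-6.45045817e-04, -9.53298082e-01, -3.02030379e-01,
        -8.21915315e-02],
       [ 3.28230025e-04,  3.02030224e-01, -9.53298293e-01,
        -1.46052375e-01],
       [ 9.99999738e-01, -7.14056515e-04,  1.18077721e-04,
        -4.85677476e-04],
       [ 0.00000000e+00,  0.00000000e+00,  0.00000000e+00,
         1.00000000e+00]])}
```

```bash
cd pics; python3 -c "
import cv2,numpy as np
a=[cv2.imread(n+'0.png') for n in('scene','side','wrist')]
cv2.imwrite('all0.png',cv2.resize(np.vstack([np.hstack(a[:2]),np.hstack([a[2],a[2]*0])]),(800,600)))"
```

```text
(no output)
```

View pics/scene0.png

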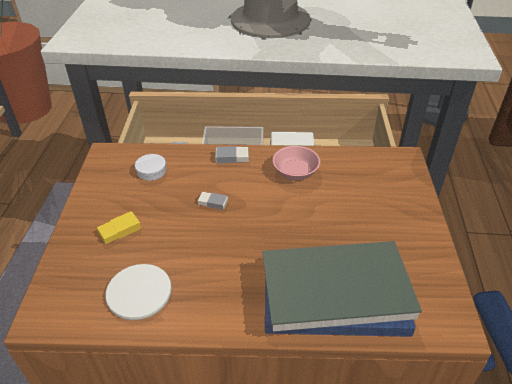

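View pics/side0.png

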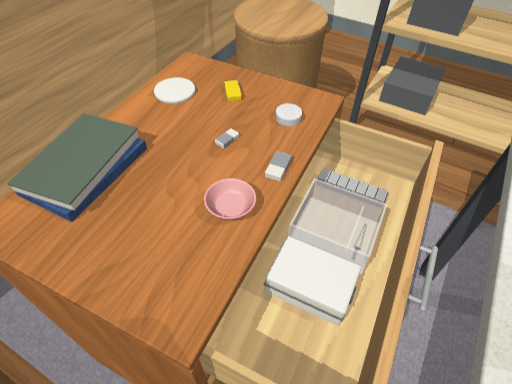

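The scene view shows the larger grey/white eraser at (232,155), with the small one at (213,201) and the yellow one at (119,228) to be left alone. The dish is at (296,163) and the tin at (151,167). In the side view the eraser is at (279,165) and the box spans about (290-388,180-265).

```bash
cat > h.py <<'E'
import numpy as np,cv2
from cell import robot,cams
def ray(n,u,v):
    c=cams.calibration(n);E=c["extrinsics"];R=E[:3,:3];t=E[:3,3]
    d=R.T@np.array([(u-c["cx"])/c["fx"],-(v-c["cy"])/c["fy"],-1.]);return -R.T@t,d
def onz(n,u,v,z):
    o,d=ray(n,u,v);return o+d*(z-o[2])/d[2]
def proj(n,p):
    c=cams.calibration(n);E=c["extrinsics"];q=E[:3,:3]@np.array(p)+E[:3,3]
    return np.array([c["cx"]-c["fx"]*q[0]/q[2],c["cy"]+c["fy"]*q[1]/q[2]])
E
python3 - <<'E'
from h import *
for n,u,v,z,l in [("scene",232,154,.014,"er"),("side",279,165,.014,"er"),("scene",296,161,.024,"dish"),("side",230,196,.024,"dish"),("scene",150,163,.018,"tin"),("side",288,113,.018,"tin"),
 ("scene",93,143,0,"edge"),("scene",417,147,0,"edge"),("side",341,98,0,"edge"),("side",206,370,0,"edge"),("scene",213,200,.01,"small")]:
    print(l,n,onz(n,u,v,z).round(4))
a=cv2.imread("pics/side0.png")[90:310,200:400];b=cv2.imread("pics/scene0.png")[115:185,130:340]
cv2.imwrite("pics/c1.png",cv2.resize(a,None,fx=2.7,fy=2.7,interpolation=cv2.INTER_CUBIC))
cv2.imwrite("pics/c2.png",cv2.resize(b,None,fx=3.8,fy=3.8,interpolation=cv2.INTER_CUBIC))
E
```

```text
er scene [ 0.5963 -0.0241  0.014 ]
er side [ 0.5852 -0.0256  0.014 ]
dish scene [0.6186 0.091  0.024 ]
dish side [0.6164 0.0848 0.024 ]
tin scene [ 0.6381 -0.1631  0.018 ]
tin side [ 0.636  -0.1611  0.018 ]
edge scene [ 0.568  -0.2934  0.    ]
edge scene [0.5295 0.3152 0.    ]
edge side [ 0.5692 -0.2908  0.    ]
edge side [0.5068 0.3102 0.    ]
small scene [ 0.7128 -0.0408  0.01  ]
```

View pics/c1.png

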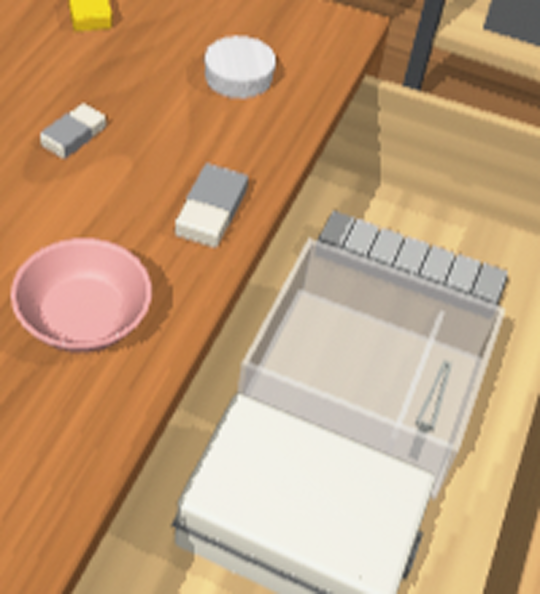

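View pics/c2.png

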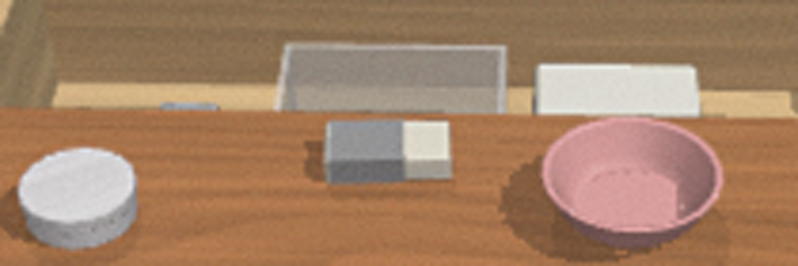

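The crops show the box rim corners in the side crop at (310,240), (243,362), (500,310) and (457,447). The eraser's top face in the scene crop has corners (328,121), (449,122), (451,158) and (326,160).

```bash
python3 - <<'E'
from h import *
for x,y in[(310,240),(243,362),(457,447),(500,310)]: print("rim side",onz("side",200+x/2.7,90+y/2.7,-.075).round(4))
for x,y in[(287,44),(505,46)]: print("rim scene",onz("scene",130+x/3.8,115+y/3.8,-.075).round(4))
for x,y in[(328,121),(449,122),(451,158),(326,160)]: print("er scene",onz("scene",130+x/3.8,115+y/3.8,.014).round(4))
for x,y in[(210,164),(248,173),(220,236),(178,226)]: print("er side",onz("side",200+x/2.7,90+y/2.7,.014).round(4))
for x,y in[(0,107),(798,118)]: print("edge scene",onz("scene",130+x/3.8,115+y/3.8,0).round(4))
for x,y in[(385,25),(180,410),(68,590)]: print("edge side",onz("side",200+x/2.7,90+y/2.7,0).round(4))
E
```

```text
rim side [ 0.5397 -0.108  -0.075 ]
rim side [ 0.5332  0.0184 -0.075 ]
rim side [ 0.3855  0.0081 -0.075 ]
rim side [ 0.3948 -0.1155 -0.075 ]
rim scene [ 0.3949 -0.1124 -0.075 ]
rim scene [ 0.3863  0.0151 -0.075 ]
er scene [ 0.578  -0.0553  0.014 ]
er scene [0.5739 0.0028 0.014 ]
er scene [0.6011 0.0065 0.014 ]
er scene [ 0.6075 -0.0518  0.014 ]
er side [ 0.6041 -0.0568  0.014 ]
er side [ 0.578  -0.0621  0.014 ]
er side [ 0.5678 -0.0014  0.014 ]
er side [0.5949 0.0046 0.014 ]
edge scene [ 0.5627 -0.2234  0.    ]
edge scene [0.5386 0.172  0.    ]
edge side [ 0.5644 -0.2882  0.    ]
edge side [0.531  0.1165 0.    ]
edge side [0.5284 0.2355 0.    ]
```

>>> apply_moves:
  plan:
    - [0.617,0.037,-0.394,0,0,0,0.52]
    - [0.617,0.037,-0.394,0,0,0,0.52]
    - [0.617,0.037,-0.394,0,0,0,0.52]
    - [0.617,0.037,-0.394,0,0,0,0.52]
    - [0.617,0.037,-0.394,0,0,0,0.52]

```text
time: 0.78
tool_pos: [0.3441, 0.2793, 0.2219]
tool_rot: [-1.57, -0.0, -0.25]
contact_force: [0.3, 0.6, 0.3]
opening: 0.0465
```

>>> apply_moves:
  plan:
    - [0.353,0.022,-0.225,0,0,0,0.52]
    - [0.353,0.022,-0.225,0,0,0,0.52]
    - [0.353,0.022,-0.225,0,0,0,0.52]
    - [0.353,0.022,-0.225,0,-10,0,0.52]
    - [0.353,0.022,-0.225,0,-21,0,0.52]

```text
time: 1.4
tool_pos: [0.5577, 0.0516, 0.2052]
tool_rot: [-1.57, 0.0, 0.118]
contact_force: [0.5, 0.7, -0.0]
opening: 0.0226
```

>>> apply_moves:
  plan:
    - [0.062,0.005,-0.086,0,0,0,0.52]
    - [0.062,0.005,-0.086,0,0,0,0.52]
    - [0.062,0.005,-0.086,0,0,0,0.52]
    - [0.062,0.005,-0.086,0,0,0,0.52]
    - [0.062,0.005,-0.086,0,0,0,0.52]

```text
time: 2.02
tool_pos: [0.6272, -0.0239, 0.2008]
tool_rot: [-1.57, 0.0, 0.114]
contact_force: [0.6, 0.3, -0.0]
opening: 0.0221
```

```bash
cat >> h.py <<'E'
from scipy.spatial.transform import Rotation as Ro
def wz(s,u,v,z):
    c=cams.calibration("wrist");T=np.eye(4);T[:3,:3]=Ro.from_euler("xyz",s["tool_rot"]).as_matrix();T[:3,3]=s["tool_pos"]
    M=T@c["T_tool_cam"];a,b=(u-c["cx"])/c["fx"],(v-c["cy"])/c["fy"];r=np.hypot(a,b)
    k=np.sin(r)/r;d=M[:3,:3]@np.array([a*k,-b*k,-np.cos(r)]);o=M[:3,3];return o+d*(z-o[2])/d[2]
E
python3 - <<'E'
from h import *
s=robot.observe();a=cams.read_camera("wrist");cv2.imwrite("pics/w1.png",a)
import json;json.dump([list(s["tool_pos"]),list(s["tool_rot"])],open("w1.json","w"));print(s["tool_pos"],s["tool_rot"])
cv2.imwrite("pics/w1b.png",cv2.resize(a,(800,600),interpolation=cv2.INTER_CUBIC))
E
```

```text
[ 0.62724936 -0.02394972  0.20079975] [-1.57045510e+00  1.62903812e-04  1.13564594e-01]
```

View pics/w1b.png

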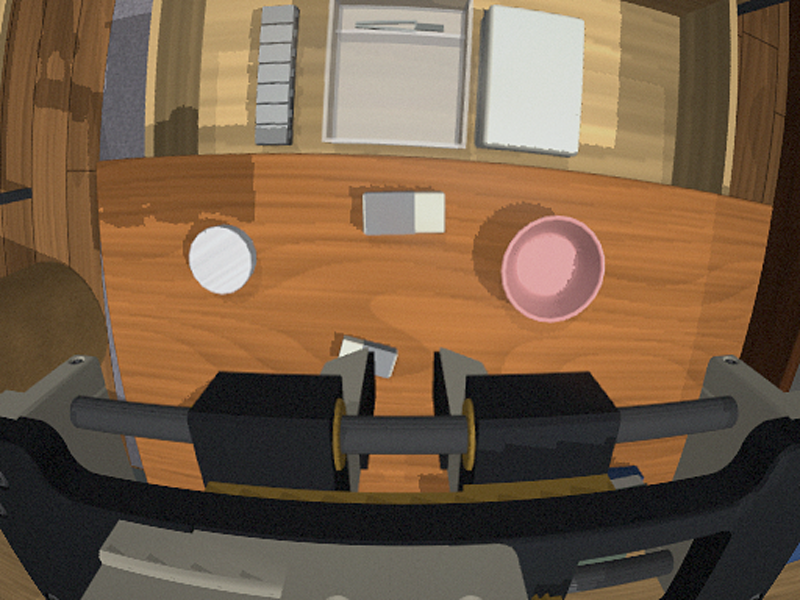

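The wrist view shows the eraser's top face with corners (363,192), (444,192), (445,234) and (362,234). The near box rim runs (323,142)–(467,149), the top's edge through (250,155)–(600,163), and the way behind the eraser is clear.

```bash
python3 - <<'E'
from h import *
import json
p,r=json.load(open("w1.json"));s=dict(tool_pos=np.array(p),tool_rot=np.array(r))
f=.64
for l,z,P in[("er",.014,[(363,192),(444,192),(445,234),(362,234)]),("rim",-.075,[(323,142),(467,149),(332,2),(471,2)]),("edge",0,[(200,155),(400,156),(600,164)]),("dish",.024,[(502,268),(604,268)]),("tin",.018,[(255,262)])]:
    q=np.array([wz(s,u*f,v*f,z) for u,v in P]);print(l,q[:,:2].round(4).tolist(),q.mean(0).round(4))
E
```

```text
er [[0.5777, -0.0591], [0.5711, -0.0015], [0.6015, 0.0032], [0.6084, -0.0568]] [ 0.5897 -0.0285  0.014 ]
rim [[0.5441, -0.1068], [0.5361, 0.0228], [0.4112, -0.114], [0.3971, 0.0106]] [ 0.4721 -0.0468 -0.075 ]
edge [[0.5595, -0.1926], [0.5493, -0.0358], [0.5313, 0.1195]] [ 0.5467 -0.0363  0.    ]
dish [[0.6194, 0.0471], [0.6091, 0.128]] [0.6142 0.0875 0.024 ]
tin [[0.6368, -0.1357]] [ 0.6368 -0.1357  0.018 ]
```

>>> apply_moves:
  plan:
    - [0.002,0.06,0,0,0,0,0.52]
    - [0.002,0.11,0,0,0,0,0.52]
    - [0.002,0.14,0,0,0,0,0.52]
    - [0.002,0.16,0,0,0,0,0.52]
    - [0.002,0.16,0,0,0,0,0.52]

```text
time: 2.7
tool_pos: [0.6286, -0.0239, 0.0394]
tool_rot: [-1.57, 0.003, 0.113]
contact_force: [-0.0, -0.4, -0.1]
opening: 0.0223
```

>>> apply_moves:
  plan:
    - [0,0.008,0,0,0,0,0.52]
    - [0,0.016,0,0,0,0,0.52]
    - [0,0.024,0,0,0,0,0.52]
    - [0,0.024,0,0,0,0,0.52]
    - [0,0.024,0,0,0,0,0.52]

```text
time: 3.32
tool_pos: [0.63, -0.025, 0.0167]
tool_rot: [-1.571, -0.0, 0.112]
contact_force: [1.9, 0.1, 0.0]
opening: 0.0224
```

```bash
python3 - <<'E'
from h import *
s=robot.observe();print(s["tool_pos"],s["tool_rot"],s["contact_force"])
a=cams.read_camera("side");b=cams.read_camera("wrist")
cv2.imwrite("pics/c3.png",cv2.resize(np.hstack([a[80:260,170:390],b[20:200,130:390]]),None,fx=1.66,fy=1.66,interpolation=cv2.INTER_CUBIC))
E
```

```text
[ 0.63001472 -0.0249544   0.01665844] [-1.57077535e+00 -2.70265828e-04  1.12210698e-01] [1.87297308 0.12914672 0.04342351]
```

View pics/c3.png

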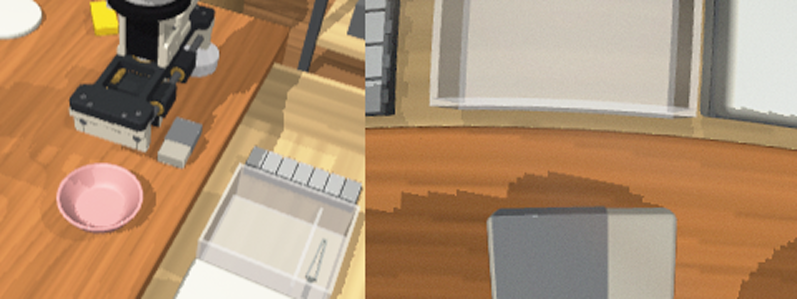

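```bash
python3 - <<'E'
from h import *
s=robot.observe();print(s["contact_force"],s["torque"])
for x,y,z in[(490,212,.014),(674,212,.014),(437,105,-.075),(692,118,-.075),(580,133,0)]: print(wz(s,130+(x-365)/1.66,20+y/1.66,z).round(4))
E
```

```text
[-0.49087155  0.22053213  1.25573029] [ 0.03757064  0.02072968 -0.0023481 ]
[ 0.5768 -0.0586  0.014 ]
[ 0.5703 -0.0021  0.014 ]
[ 0.5431 -0.1039 -0.075 ]
[ 0.5363  0.0194 -0.075 ]
[ 0.5501 -0.0336  0.    ]
```

>>> apply_moves:
  plan:
    - [-0.012,0.001,0,0,0,0,0.52]
    - [-0.032,0.001,0,0,0,0,0.52]
    - [-0.066,0.001,0,0,0,0,0.52]
    - [-0.104,0.001,0,0,0,0,0.52]
    - [-0.118,0,0,0,0,0,0.52]

```text
time: 4.05
tool_pos: [0.5106, -0.0381, 0.0167]
tool_rot: [-1.57, 0.001, 0.112]
contact_force: [1.0, -0.6, 0.0]
opening: 0.0219
```

>>> apply_moves:
  plan:
    - [0,-0.03,0,0,0,0,0.52]
    - [0,-0.09,0,0,0,0,0.52]
    - [0,-0.15,0,0,0,0,0.52]
    - [0,-0.18,0,0,0,0,0.52]
    - [0,-0.18,0,0,0,0,0.52]

```text
time: 4.68
tool_pos: [0.514, -0.0384, 0.1995]
tool_rot: [-1.573, -0.006, 0.112]
contact_force: [-0.4, -0.1, -1.0]
opening: 0.0219
```

```bash
python3 - <<'E'
from h import *
a=cams.read_camera("side");b=cams.read_camera("wrist");s=robot.observe();print(s["time"],s["tool_pos"])
cv2.imwrite("pics/c4.png",np.hstack([a,b])[:300,100:900])
E
```

```text
4.775 [ 0.51226858 -0.0380749   0.19619128]
```

View pics/c4.png

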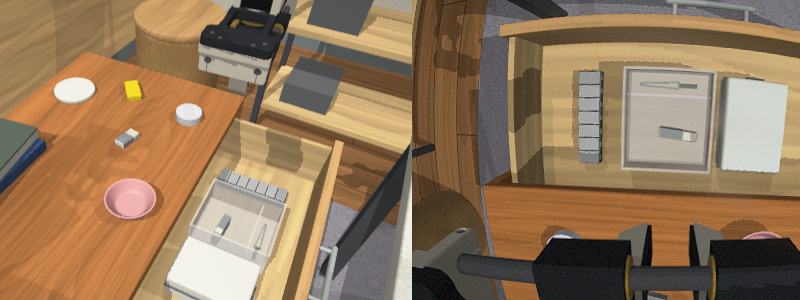

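The eraser lies in the box's large compartment, at (222,225) in the side half and (678,133) in the wrist half. Next I check that the other things have not moved, then hand in.

```bash
python3 - <<'E'
from h import *
a=cv2.imread("pics/side0.png");b=cams.read_camera("side")
for n,i in(("before",a),("after",b)):
    h=cv2.cvtColor(i,cv2.COLOR_BGR2HSV);m=cv2.inRange(h,(165,60,120),(180,160,255));y,x=np.nonzero(m[170:225,195:265]);print(n,"dish",x.mean().round(2),y.mean().round(2))
    m=cv2.inRange(h,(0,0,130),(180,45,255));y,x=np.nonzero(m[98:130,270:308]);print("tin",x.mean().round(2),y.mean().round(2))
g=[cv2.Canny(i[165:275,282:395],40,100).astype(np.float32) for i in(a,b)]
print("box shift px",cv2.phaseCorrelate(*g))
robot.hand_in();print(robot.observe()["time"])
E
```

```text
before dish nan nan
tin 18.24 16.18
after dish nan nan
tin 18.24 16.18
box shift px ((0.029197051885546443, -0.07327910138500471), 0.7724326015843286)
the job is handed in; nothing more can be done
the job is handed in; nothing more can be done<stdin>:4: RuntimeWarning: Mean of empty slice.
  ret = ret.dtype.type(ret / rcount)
```

I pushed the larger grey-and-white eraser straight off the front edge with the part-closed fingers, without lifting it. It dropped into the large compartment of the divider box. I then raised the arm clear and handed in at about 4.8 s.

- **Eraser:** the side and wrist pictures both show it lying in the box.
- **Balm tin and divider box:** comparing the side camera before and after, the tin did not move, and the box shifted less than 0.1 pixel.
- **Ring dish:** my numeric check failed because the colour mask was empty. In the last side picture the dish is where it started, about (230,196) in the full frame. The fingers were planned to pass about 40 mm from it.
- **Forces:** the readings at the end of each move stayed under about 2 N, which is noise level. I did not read the force during the push itself.

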